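# Flip the dispensed-orders tally with a fingertip

## Task

The orders on the yellow tally bar have been dispensed: run your fingertips lightly along its row of tabs, starting at the end with the white dot, so that all five tabs flip over one after another and show green instead of orange. Only touch the tabs: do not lift or shove the bars, leave the blue bar's tabs as they are, and leave the bottles, jars and cartons where they stand.

Things in the scene. Friction and masses are not known exactly. Their poses are not given: they have to be found in the camera images.
- yellow_bar: loose yellow plastic bar, 46 (x) x 290 (y) x 14 mm, 0.8 kg, lying flat; origin at the centre of its underside, z up, y along the row. Five hinged tabs with pivots at x = 0, y = -100, -50, 0, 50, 100 mm, 20 mm above the table. A flat white dot (18 mm) at y = -132 mm marks the end where the row starts; tab 1 is next to it.
- yellow_pivot1 (a point): pivot of the yellow bar's tab 1, next to the white dot, 20 mm above the table. Every tab is a plate 26 mm wide, 4 mm thick, reaching 30 mm from its pivot. As found it leans 20 to 29 degrees from upright towards the dot end (-y), showing orange; its upper edge is 46 to 48 mm above the table, 10 to 15 mm to the -y side of its pivot.
- yellow_pivot5 (a point): pivot of the yellow bar's last tab, 200 mm further along the row. A fingertip moving in +y with its end 28 to 42 mm above the table flips each tab and passes over it (under 1 N). A tab stays where it is left; its stop is nearly flat on the +y side. Pushed towards -y it only jams on its other stop and the bar is shoved.
- blue_bar: the same bar in blue, with the same tabs; to be left alone. Origin and axes as for the yellow bar
- yellow_tab1 (a joint): yellow bar's tab 1 counted from the white dot: rad, 0 = leaning 29 degrees back to the white-dot end, 0.5 = upright, 2.0 = fully over
- yellow_tab2 (a joint): yellow bar's tab 2 counted from the white dot: rad, 0 = leaning 29 degrees back to the white-dot end, 0.5 = upright, 2.0 = fully over
- yellow_tab3 (a joint): yellow bar's tab 3 counted from the white dot: rad, 0 = leaning 29 degrees back to the white-dot end, 0.5 = upright, 2.0 = fully over
- yellow_tab4 (a joint): yellow bar's tab 4 counted from the white dot: rad, 0 = leaning 29 degrees back to the white-dot end, 0.5 = upright, 2.0 = fully over
- yellow_tab5 (a joint): yellow bar's tab 5 counted from the white dot: rad, 0 = leaning 29 degrees back to the white-dot end, 0.5 = upright, 2.0 = fully over
- blue_tab1 (a joint): blue bar's tab 1, same meaning
- blue_tab2 (a joint): blue bar's tab 2, same meaning
- blue_tab3 (a joint): blue bar's tab 3, same meaning
- blue_tab4 (a joint): blue bar's tab 4, same meaning
- blue_tab5 (a joint): blue bar's tab 5, same meaning
- vial: small clear jar with green cap, diameter 28, height 48 mm, standing between the two bars; origin centre of underside, z up
- syrup: amber bottle, diameter 48, height 85 mm; origin centre of underside, z up
- jar: white jar, diameter 54, height 60 mm; origin centre of underside, z up
- carton_red: paper carton with red stripe, 60 x 110 x 28 mm; origin centre of underside
- carton_orange: paper carton with orange stripe, 50 x 90 x 50 mm; origin centre of underside

How it is judged:
By the outcome, as a careful person would: the job done as asked, in the order asked, and still so for the second after the job is handed in, with the robot touching nothing.
It also fails if it takes over 38 s, if anything falls off the work surface, if the arm or the gripper's body presses on something with over 40 N, if the wrist force passes 120 N, or if a joint passes its speed limit or range.

## Robot

A 6-joint arm with a two-finger parallel gripper is mounted at the origin on the work surface. World frame = base frame: x ahead of the robot, y to its left, z up, the work surface at z = 0. Lengths are in mm, angles in rad, forces in N, time in s.
With the tool pointing down it reaches from about 300 to 775 mm from the base axis. Payload 14.6 kg.
Tool frame: the origin (TCP) lies between the finger pads; the fingertips stand 19 mm ahead of it and the grasp point (between the pads) is the TCP; x points along the fingers, y is the direction in which the jaws open and shut, and the axes are right-handed (so a half turn about x gives the same grasp; the last joint's range is limited). The gripper opens to 94 mm and grips with 3 to 60 N. Pads are 16 mm wide; open, the fingers measure 119 mm over their backs; the gripper's body (75 mm by 177 mm) begins 78 mm behind the grasp point.
Start: joints at [-1.253, 0.3, 1.521, -0, 1.321, -0.067], TCP at [206.448, -509.773, 224.446] pointing down, gripper open.
Joint ranges: [-3.03, 3.03], [-0.79, 2.21], [0.23, 2.52], [-1.04, 4.18], [0, 3.07], [-2.55, 2.55]. Speed limits (rad/s): [2.22, 2.22, 2.57, 3.14, 3.14, 3.14].

## Interface

Orientations are given as [roll, pitch, yaw] about the fixed x, y, z axes, in that order (R = Rz(yaw) Ry(pitch) Rx(roll)).
In Python, from cell import manip gives the robot as it stands.
- The arm moves only by the tool jog_arm, never from a script. Its argument "series" is one flat list of numbers, 7 for each row, row after row: the turn, a rotation vector about the world's x, y, z in rad, then the shift along the world's x, y, z in m, then the opening, from -1 (shut) to 1 (fully open). A call has 1 to 20 rows; each row is the pose to reach, as a shift and turn from the pose commanded when the call began; what a row does not reach only later rows make up. A row lasts 1/8 s, in which the tool goes at most 62.5 mm and 10.7 degrees, less where a joint would pass 70% of its speed; a pose out of reach is approached as far as the arm can. A call with a gripper value outside its range is refused whole. The fingers move at their own pace and stop on an object; "squeeze" is the grip in N (left out, the last holds). Time passes only in rows, so rows that repeat a pose let the fingers close. It gives the time, the measured TCP pose, the force and the opening at its end, in the units of the state.
- manip.read_state(): the state, without advancing time (a new reading comes with each control period).
- manip.camera(name): name is "side" or "top"; returns a dict with "color" (480x640x3 uint8, blue, green, red), "range_z" (480x640 float32, mm along the optical axis (not along the pixel's ray), 0 where there is no reading), "fx", "fy", "cx", "cy" (pixels), "D" ([k1, k2, p1, p2, k3] as OpenCV has them; the pictures are not rectified), "pose" (4x4, takes a point from camera to world coordinates). Camera axes: x right, y down, z forward; pixel columns grow to the right and rows downward; lengths in mm; the calibration is good to about 2 mm. A picture is of the moment at which its call begins.
- manip.sign_off(): hands the job in, once; it reports no verdict.
The state is a dict: "clock": time; "joints": joint angles; "qd": joint speeds; "effort": joint torques, N m; "eef_pos": TCP position; "eef_rot": TCP orientation; "wrist_force": force on the tool from outside, world axes, zero at the start; "moment": the same for the moment, N m; "finger_gap": finger opening in mm.
Only numpy, scipy, OpenCV 4.12 (cv2) and the standard library are available. Lean on these libraries where they do the work, as an engineer would, in place of code of your own. Each camera call takes 0.05 s, during which the arm holds its last target.

## Working session

There is one attempt and no reset: what is moved stays moved. The work goes in short steps, Python scripts to look and compute and a tool call to move; the robot and the scene stay as the last step left them, time stands still between calls to the robot, and variables do not carry over. Pictures are saved under pics/ and viewed, and the job is handed in when it is done.

Besides the shell and the picture viewer there is one more tool, called after ">>>" as name(argument=value, ...), one argument or row to a line, values as JSON. jog_arm: Moves the arm, as the interface text tells. Its arguments: {"type":"object","properties":{"series":{"type":"array","items":{"type":"number"}},"squeeze":{"type":"number"}},"required":["series"]}

```bash
mkdir -p pics; python3 - <<'E'
from cell import manip
import cv2,pickle
s=manip.read_state();print(s)
for n in("top","side"):
    c=manip.camera(n);pickle.dump(c,open(n+'0.pkl','wb'));cv2.imwrite(f'pics/{n}0.png',c['color']);print(n,c['fx'],c['cx'],c['cy'],c['D'],c['pose'])
E
```

```text
{'clock': 0.0, 'joints': array([-1.25262251e+00,  3.00499568e-01,  1.52158001e+00,  2.97737305e-05,
        1.32068223e+00, -6.66254738e-02]), 'qd': array([ 0.00069796, -0.00055703, -0.00042554, -0.00169576, -0.00099892,
        0.00173931]), 'effort': array([ 3.09053539e-04, -5.31800437e+01, -3.52737737e+01,  7.08331587e-02,
        2.43639486e-02, -6.82592986e-05]), 'eef_pos': array([ 206.37233989, -509.55981105,  223.87115114]), 'eef_rot': array([-1.66208314,  1.56962682,  1.86430142]), 'wrist_force': array([-0.13587827,  0.10737983, -0.99275703]), 'moment': array([-0.07557109,  0.02640157, -0.05182981]), 'finger_gap': 93.92405308884061}
top 620.5782939068453 326.20608163118334 237.5395909291508 [-0.21498674  0.          0.          0.          0.        ] [[-2.14590693e-02 -9.94173061e-01  1.05638214e-01  4.13174194e+02]
 [-9.99766008e-01  2.10506524e-02 -4.97979406e-03  2.94778053e+01]
 [ 2.72702378e-03 -1.05720357e-01 -9.94392161e-01  1.27789095e+03]
 [ 0.00000000e+00  0.00000000e+00  0.00000000e+00  1.00000000e+00]]
side 450.6181329180274 317.2890954408898 240.25629365138903 [-0.05596844  0.          0.          0.          0.        ] [[ 9.84119342e-01 -9.14989880e-02  1.52108697e-01  4.45273002e+02]
 [-1.77492967e-01 -4.96050686e-01  8.49958801e-01 -6.76979978e+02]
 [-2.31674669e-03 -8.63459120e-01 -5.04413501e-01  4.41579974e+02]
 [ 0.00000000e+00  0.00000000e+00  0.00000000e+00  1.00000000e+00]]
```

View pics/top0.png

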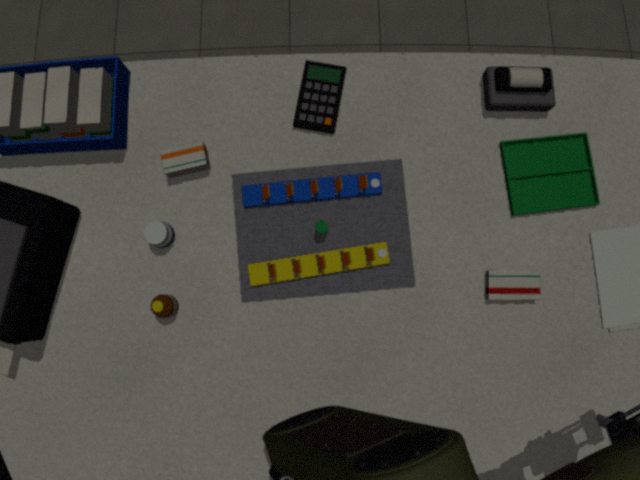

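View pics/side0.png

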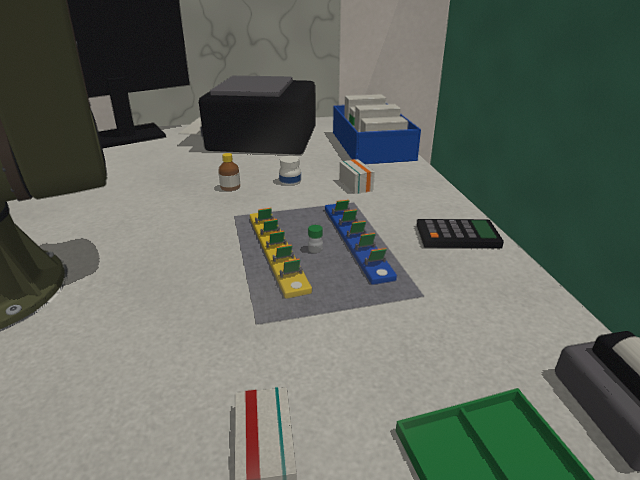

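The top view shows the yellow bar running from about (389,253), the white-dot end at (382,253), to (250,275). The blue bar lies parallel at the far side, with the vial at (321,227) between them. The side view agrees, with dots at the near (-y) ends. Next I measure the bar.

```bash
cat > h.py <<'E'
import numpy as np,cv2,pickle
def cast(c,px,z):
    K=np.array([[c['fx'],0,c['cx']],[0,c['fy'],c['cy']],[0,0,1]])
    u=cv2.undistortPoints(np.float64(px).reshape(-1,1,2),K,np.float64(c['D'])).reshape(-1,2)
    d=np.c_[u,np.ones(len(u))]@c['pose'][:3,:3].T;o=c['pose'][:3,3]
    return o+d*((z-o[2])/d[:,2])[:,None]
def big(m,k=1):
    cs=cv2.findContours(m,cv2.RETR_EXTERNAL,cv2.CHAIN_APPROX_NONE)[0]
    return sorted(cs,key=cv2.contourArea)[::-1][:k]
E
python3 - <<'E'
from h import *
for n in('top','side'):
    c=pickle.load(open(n+'0.pkl','rb'));img=c['color'];h=cv2.cvtColor(img,cv2.COLOR_BGR2HSV)
    for name,lo,hi in(('yellow',(22,150,90),(33,255,255)),('blue',(105,150,70),(125,255,255))):
        m=cv2.inRange(h,lo,hi)
        if n=='top': m[:, :220]=0; m[:150]=0;m[310:]=0
        else: m[:200]=0;m[300:]=0;m[:,:235]=0;m[:,400:]=0
        m=cv2.morphologyEx(m,cv2.MORPH_CLOSE,np.ones((9,9)))
        ct=big(m)[0]
        P=cast(c,ct[:,0,:],14)[:,:2]
        r=cv2.minAreaRect(P.astype(np.float32));b=cv2.boxPoints(r)
        print(n,name,np.round(r[0],1),np.round(r[1],1),round(r[2],2),np.round(b,0).tolist())
    # white dots
    m=cv2.inRange(h,(0,0,150),(180,70,255))
    for ct in cv2.findContours(m,cv2.RETR_EXTERNAL,cv2.CHAIN_APPROX_NONE)[0]:
        a=cv2.contourArea(ct);M=cv2.moments(ct)
        if 20<a<200:
            p=(M['m10']/M['m00'],M['m01']/M['m00']);q=cast(c,p,14)[0]
            if 350<q[0]<650 and -200<q[1]<250: print(n,'dot',np.round(p,1),a,np.round(q,1))
    if n=='top':
        m=cv2.inRange(h,(5,150,60),(18,255,255));
        for ct in big(m,16):
            M=cv2.moments(ct)
            if M['m00']<8: continue
            p=(M['m10']/M['m00'],M['m01']/M['m00'])
            if 230<p[0]<400 and 170<p[1]<290: print('tab',np.round(p,1),M['m00'],np.round(cast(c,p,36)[0],1))
    m=cv2.inRange(h,(50,150,40),(80,255,255))
    for ct in big(m,12):
        M=cv2.moments(ct)
        if M['m00']<8: continue
        p=(M['m10']/M['m00'],M['m01']/M['m00']); print(n,'green',np.round(p,1),M['m00'],np.round(cast(c,p,48)[0],1))
crop=pickle.load(open('top0.pkl','rb'))['color'][150:310,225:425]
cv2.imwrite('pics/crop0.png',cv2.resize(crop,None,fx=4,fy=3.7,interpolation=2))
E
```

```text
top yellow [494.8  40.7] [ 44.  287.6] 8.28 [[452.0, 180.0], [494.0, -105.0], [537.0, -98.0], [496.0, 186.0]]
top blue [649.3  51.9] [ 43.7 287.5] 4.57 [[616.0, 194.0], [639.0, -93.0], [683.0, -90.0], [660.0, 197.0]]
tab [345.5 258.3] 63.0 [502.3 -14.6  36. ]
tab [363.  181.6] 57.5 [658.  -54.1  36. ]
tab [320.9 262.7] 55.0 [494.7  35.   36. ]
tab [296.1 266.5] 53.0 [488.1  84.9  36. ]
tab [271.7 270.6] 50.5 [480.9 134.   36. ]
tab [265.5 191.6] 49.5 [641.7 144.6  36. ]
tab [369.9 254.4] 49.0 [509.1 -63.7  36. ]
tab [314.2 186.6] 43.5 [649.7  45.5  36. ]
tab [289.6 188.9] 41.5 [646.2  95.6  36. ]
tab [338.2 184. ] 39.0 [654.2  -3.6  36. ]
top green [547.9 174.8] 5591.5 [ 665.4 -441.2   48. ]
top green [321.1 227. ] 99.5 [565.2  33.   48. ]
top green [318.9  74.1] 56.0 [886.4  31.1  48. ]
side yellow [495.2  31.6] [ 46.7 300.6] 8.41 [[450.0, 177.0], [494.0, -121.0], [540.0, -114.0], [496.0, 184.0]]
side blue [647.8  41.9] [ 48.9 300.5] 4.63 [[611.0, 190.0], [636.0, -110.0], [684.0, -106.0], [660.0, 194.0]]
side green [491.5 443.5] 11205.0 [ 662.6 -436.6   48. ]
side green [269.8 224.8] 81.5 [488.   57.5  48. ]
side green [315.4 228.6] 69.0 [568.1  28.2  48. ]
side green [341.7 204.6] 59.5 [637.2 116.7  48. ]
side green [276.  236.2] 35.0 [495.   13.5  48. ]
side green [349.  213.7] 22.5 [642.1  75.   48. ]
side green [351.5 119.5] 18.0 [809.3 725.6  48. ]
```

View pics/crop0.png

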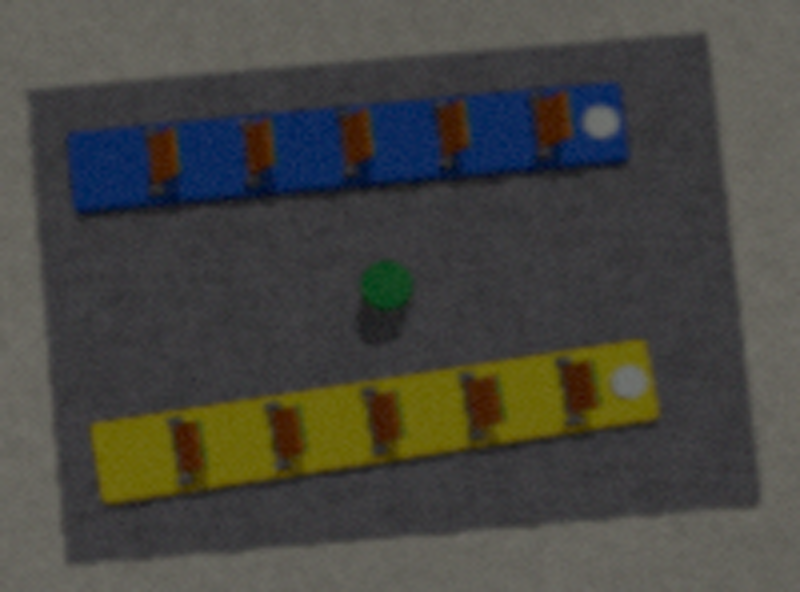

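```bash
python3 - <<'E'
from h import *
from cell import manip
from scipy.spatial.transform import Rotation as R
s=manip.read_state();M=R.from_euler('xyz',s['eef_rot']).as_matrix();print(M.round(3))
a=np.degrees(np.arctan2(M[1,1],M[0,1]));print('jaw deg',a,'need',8.2,'or -171.8')
c=np.array([494.8,40.7]);t=np.radians(8.2);u=np.array([-np.sin(t),np.cos(t)])
p=np.array([206.4,-509.8])
for q in(-155,-150,150,155):print(q,c+u*q,c+u*q-p)
E
```

```text
[[-0.     0.375 -0.927]
 [ 0.001 -0.927 -0.375]
 [-1.    -0.001 -0.   ]]
jaw deg -67.9515034659682 need 8.2 or -171.8
-155 [ 516.90748472 -112.71531579] [310.50748472 397.08468421]
-150 [ 516.19434006 -107.76643464] [309.79434006 402.03356536]
150 [473.40565994 189.16643464] [267.00565994 698.96643464]
155 [472.69251528 194.11531579] [266.29251528 703.91531579]
```

>>> jog_arm(
  series=[0,0,0.17,0.04,0.05,0,-1,0,0,0.34,0.08,0.1,0,-1,0,0,0.5,0.12,0.15,0,-1,0,0,0.67,0.155,0.2,0,-1,0,0,0.83,0.195,0.25,0,-1,0,0,1.0,0.235,0.3,0,-1,0,0,1.17,0.275,0.35,0,-1,0,0,1.33,0.3105,0.397,0,-1,0,0,1.33,0.3105,0.397,-0.04,-1,0,0,1.33,0.3105,0.397,-0.08,-1,0,0,1.33,0.3105,0.397,-0.12,-1,0,0,1.33,0.3105,0.397,-0.12,-1,0,0,1.33,0.3105,0.397,-0.12,-1,0,0,1.33,0.3105,0.397,-0.12,-1,0,0,1.33,0.3105,0.397,-0.12,-1],
  squeeze=5,
)

```text
clock: 1.98
eef_pos: [517.4, -112.9, 105.5]
eef_rot: [1.132, 1.569, -0.295]
wrist_force: [0.4, 0.6, -0.1]
finger_gap: 0.6
```

```bash
python3 - <<'E'
from h import *
from cell import manip
from scipy.spatial.transform import Rotation as R
s=manip.read_state();M=R.from_euler('xyz',s['eef_rot']).as_matrix();print(M.round(3),s['eef_pos'],s['clock'],s['finger_gap'],s['wrist_force'])
for n in('side','top'):
    c=manip.camera(n);cv2.imwrite(f'pics/{n}1.png',c['color'])
    if n=='side':cv2.imwrite('pics/sidec1.png',cv2.resize(c['color'][120:320,200:420],None,fx=3,fy=3))
E
```

```text
[[ 0.002  0.99   0.143]
 [-0.001  0.143 -0.99 ]
 [-1.     0.002  0.001]] [ 517.36806842 -112.90714645  105.52741676] 1.975 0.565246986868046 [ 0.42895211  0.63546599 -0.09359334]
```

View pics/sidec1.png

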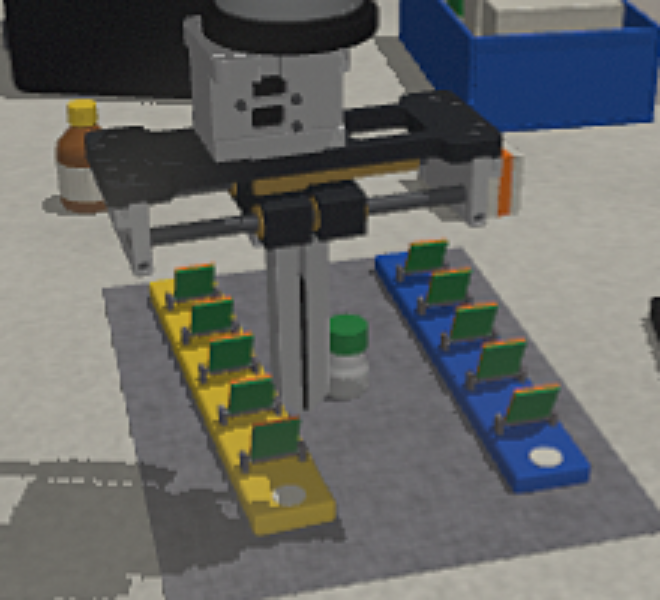

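The closed fingers are in the side view, with tips at about crop (303,407), which is full-frame (301,256). I'll check that against the projection of the TCP.

```bash
python3 - <<'E'
from h import *
for n in('side','top'):
    c=pickle.load(open(n+'0.pkl','rb'))
    K=np.array([[c['fx'],0,c['cx']],[0,c['fy'],c['cy']],[0,0,1]]);T=np.linalg.inv(c['pose'])
    print(n,cv2.projectPoints(np.float64([[517.4,-112.9,86.5],[517.4,-112.9,14]]),cv2.Rodrigues(T[:3,:3])[0],T[:3,3],K,c['D'])[0].reshape(-1,2))
E
```

```text
side [[298.23405561 253.83978396]
 [299.34083679 293.04376373]]
top [[396.99005458 247.54161096]
 [392.88926784 250.71575297]]
```

View pics/top1.png

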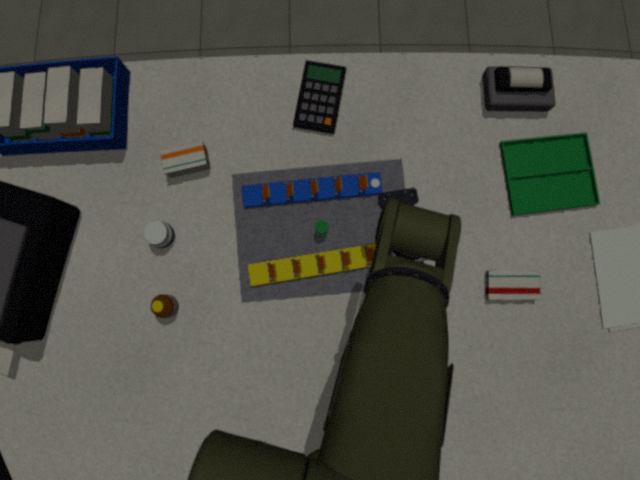

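>>> jog_arm(
  series=[0,0,0,0,0,-0.02,-1,0,0,0,0,0,-0.04,-1,0,0,0,0,0,-0.055,-1,0,0,0,0,0,-0.055,-1,0,0,0,-0.001,0.01,-0.055,-1,0,0,0,-0.003,0.02,-0.055,-1,0,0,0,-0.004,0.03,-0.055,-1,0,0,0,-0.006,0.04,-0.055,-1,0,0,0,-0.007,0.05,-0.055,-1,0,0,0,-0.009,0.06,-0.055,-1,0,0,0,-0.01,0.07,-0.055,-1,0,0,0,-0.0115,0.08,-0.055,-1,0,0,0,-0.0115,0.08,-0.055,-1],
)

```text
clock: 3.7
eef_pos: [505.4, -32.1, 49.4]
eef_rot: [-2.051, 1.571, 2.806]
wrist_force: [-0.2, -1.4, 0.1]
finger_gap: 0.1
```

```bash
python3 - <<'E'
from h import *
from cell import manip
s=manip.read_state();print(s['eef_pos'],s['wrist_force'])
c=manip.camera('side');cv2.imwrite('pics/sidec2.png',cv2.resize(c['color'][120:320,200:420],None,fx=3,fy=3))
E
```

```text
[505.35797964 -32.13138493  49.44776352] [-0.17252837 -1.37376368  0.11075031]
```

View pics/sidec2.png

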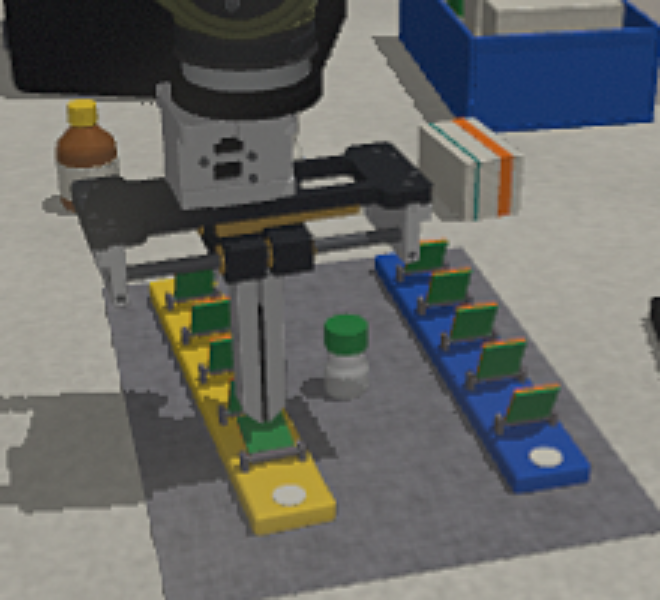

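Tab 1 now lies over showing green and the bar has not moved. I'll carry on along the row.

>>> jog_arm(
  series=[0,0,0,-0.0015,0.01,0,-1,0,0,0,-0.003,0.02,0,-1,0,0,0,-0.0045,0.03,0,-1,0,0,0,-0.006,0.04,0,-1,0,0,0,-0.007,0.05,0,-1,0,0,0,-0.0085,0.06,0,-1,0,0,0,-0.01,0.07,0,-1,0,0,0,-0.0115,0.08,0,-1,0,0,0,-0.013,0.09,0,-1,0,0,0,-0.0145,0.1,0,-1,0,0,0,-0.016,0.11,0,-1,0,0,0,-0.017,0.12,0,-1,0,0,0,-0.0185,0.13,0,-1,0,0,0,-0.02,0.14,0,-1,0,0,0,-0.0215,0.15,0,-1,0,0,0,-0.023,0.16,0,-1,0,0,0,-0.0245,0.17,0,-1,0,0,0,-0.026,0.18,0,-1],
)

```text
clock: 6.0
eef_pos: [479.4, 147.9, 49.5]
eef_rot: [1.535, 1.571, 0.108]
wrist_force: [-0.0, -0.4, 1.0]
finger_gap: 0.6
```

>>> jog_arm(
  series=[0,0,0,-0.0015,0.01,0,-1,0,0,0,-0.003,0.02,0,-1,0,0,0,-0.0045,0.03,0,-1,0,0,0,-0.006,0.04,0,-1,0,0,0,-0.007,0.05,0,-1,0,0,0,-0.007,0.05,0.03,-1,0,0,0,-0.007,0.05,0.07,-1,0,0,0,-0.007,0.05,0.12,-1,0,0,0,-0.007,0.05,0.17,-1,0,0,0,-0.06,0.05,0.19,-1,0,0,0,-0.1,0.05,0.19,-1,0,0,0,-0.1,0.05,0.19,-1,0,0,0,-0.1,0.05,0.19,-1],
)

```text
clock: 7.62
eef_pos: [379.9, 197.5, 239.6]
eef_rot: [1.712, 1.57, 0.286]
wrist_force: [0.8, -0.1, 0.3]
finger_gap: 0.7
```

```bash
python3 - <<'E'
from h import *
from cell import manip
s=manip.read_state();print(s['eef_pos'],s['wrist_force'],s['clock'])
c=manip.camera('side');cv2.imwrite('pics/sidec3.png',cv2.resize(c['color'][120:320,200:420],None,fx=3,fy=3))
c=manip.camera('top');pickle.dump(c,open('top3.pkl','wb'));cv2.imwrite('pics/top3.png',c['color'])
E
```

```text
[379.9387535  197.46044296 239.62820356] [ 0.7897479  -0.08815297  0.31075258] 7.625
```

View pics/sidec3.png

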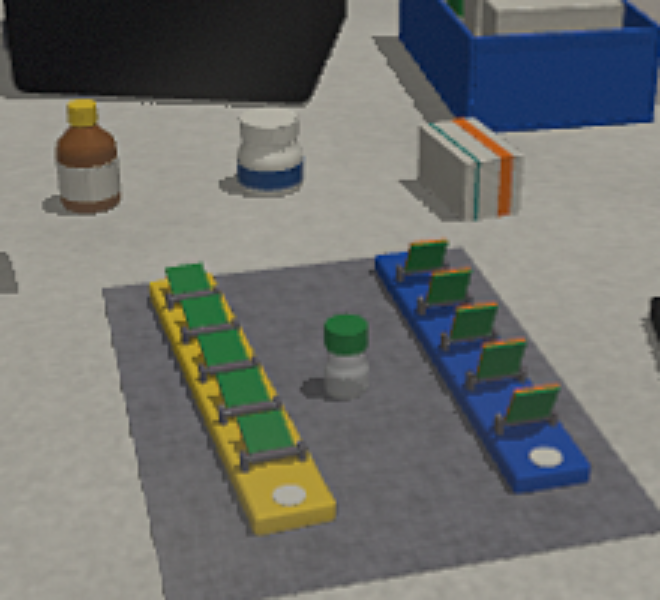

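View pics/top3.png

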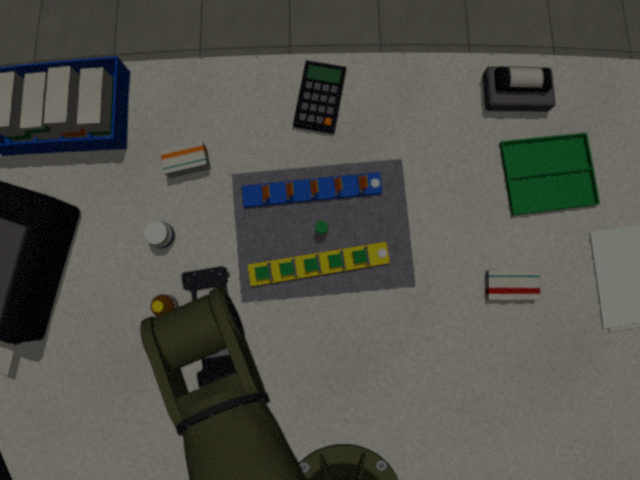

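All five yellow tabs show green: in the top view they run from (360,257) to (263,273). The blue tabs are still orange and the other objects are in place. I'll check the numbers, then hand in.

```bash
python3 - <<'E'
from h import *
from cell import manip
for f in('top0','top3'):
    c=pickle.load(open(f+'.pkl','rb'));h=cv2.cvtColor(c['color'],cv2.COLOR_BGR2HSV)
    for m in (cv2.inRange(h,(22,150,90),(33,255,255))|cv2.inRange(h,(5,150,60),(80,255,255)),cv2.inRange(h,(105,150,70),(125,255,255))):
        m[:, :240]=0; m[:150]=0;m[310:]=0;m[:,420:]=0;m[200:240,300:340]=0
        m=cv2.morphologyEx(m,cv2.MORPH_CLOSE,np.ones((9,9)))
        r=cv2.minAreaRect(cast(c,big(m)[0][:,0,:],14)[:,:2].astype(np.float32));print(f,np.round(r[0],1),np.round(r[1],1),round(r[2],2))
m=cv2.inRange(h,(50,120,30),(80,255,255));m[:240]=0
t=np.radians(8.2);u=np.array([-np.sin(t),np.cos(t)])
for ct in big(m,5):
    s=(cast(c,ct[:,0,:],24)[:,:2]-[494.8,40.7])@u;print('tab along row',s.min().round(),s.max().round())
manip.sign_off();s=manip.read_state();print(s['clock'])
E
```

```text
top0 [494.4  40.8] [ 46.  288.4] 8.29
top0 [649.3  51.9] [ 43.7 287.5] 4.57
top3 [494.3  40.6] [ 46.4 288.8] 8.31
top3 [649.   51.7] [ 44.2 288. ] 4.47
tab along row 52.0 77.0
tab along row 102.0 128.0
tab along row -48.0 -23.0
tab along row -98.0 -73.0
tab along row 2.0 27.0
the job is handed in; nothing more can be done
the job is handed in; nothing more can be done
```

All five tabs on the yellow bar are flipped and show green, and the job is handed in. I closed the fingers and swept the tips along the row in +y from the white-dot end, at about 30 mm above the table. The arm then lifted clear, finishing at about 7.7 s.

- **Tabs:** in the final top view each yellow tab's green face runs from about 2 mm to 25–28 mm past its pivot, so all are nearly flat.
- **Bars:** both bars' measured centres moved by 0.4 mm or less and their angles by no more than 0.1°, which is within measurement noise. The blue tabs still show orange.
- **Other objects:** the vial, bottle, jar and cartons look unmoved by eye in the last pictures; I did not measure them.
- **Force:** the readings I took at the end of each move stayed under 2 N.

No check failed. Early on, the side view gave the bars' centres about 10 mm different in y, because its colour mask included their end faces. I used the top view instead.

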